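# Power up the test boxes and hold start

### The job

Start a board test using only your fingertips: press the raised end of the paddle rocker down so that the supply box is switched on, then press the square key on the selector box fully in, then press the big palm button on the start box all the way down and finish while still holding it down. Keep to that order, do not push in the round key, and do not pick up or shove aside the boxes or anything else on the bench.

Things in the scene. Friction and masses are not known exactly. Their poses are not given: they have to be found in the camera images.
- supply_box: A loose grey box 110 (x) x 100 (y) x 50 mm high on rubber feet, about 1.2 kg, top plate level; origin at the centre of its underside, z up, front at -x (faces the robot within 20 degrees), sockets at +x. Stands in any of three places side by side. On top, in the middle, the black paddle rocker, its long side along the box's x.
- selector_box: A loose grey box 110 (x) x 100 (y) x 50 mm high on rubber feet, about 1.2 kg, top plate level; origin at the centre of its underside, z up, front at -x (faces the robot within 20 degrees), sockets at +x. Stands in any of three places side by side. On top two grey keys of like height, centres 52 mm apart: the square one at y = +26 mm, the round one at y = -26 mm.
- start_box: A loose grey box 110 (x) x 100 (y) x 50 mm high on rubber feet, about 1.2 kg, top plate level; origin at the centre of its underside, z up, front at -x (faces the robot within 20 degrees), sockets at +x. Stands in any of three places side by side. On top, in the middle, one black palm button.
- rocker (a joint): Paddle rocker 50 x 26 mm, two flat wings 25 mm long 0.4 rad apart, pivot along the box's y, 54 mm high in mid top. 0 = off: the far (+x) wing slopes up to 64 mm at its end, the near one lies level. 0.4 = on: the far wing lies level at 54 mm (4 mm over the top plate) and the near one stands up. No spring: stays as left. Takes about 3 N on the wing's outer part.
- rocker_raised_end (a point): Point on the rocker's far wing (raised when off), on its upper face, 20 mm out from the pivot; moves with the rocker (62 mm high when off, 54 mm when on; it sits 18 mm (off) to 20 mm (on) to the box's +x of the pivot). Its axes are those of the rocker, tilted with it.
- square_key (a joint): Travel of the square key, m: 0 = out (top 12 mm over the top plate), 0.007 = fully in (5 mm over it). Moves straight down against about 3 N of friction and stays where it is left (latching).
- square_key_top (a point): Centre of the square key's top face (26 x 26 mm), 62 mm high when out; moves with the key. Axes as the box's.
- round_key (a joint): Travel of the round key, m: 0 = out; works like the square key. Leave it out.
- round_key_top (a point): Centre of the round key's top face (26 mm diameter), 62 mm high when out.
- palm_button (a joint): Travel of the palm button, m: 0 = up, 0.008 = fully down. Spring: starts to move at 2 N, fully down at 6 N against a firm stop; comes up by itself when released.
- palm_button_top (a point): Centre of the palm button's flat top (button 46 mm diameter, flat part 36 mm), 76 mm high when up; moves with the button. Axes as the box's.
- marker: Bystander: white and black marker, 15 x 133 x 16 mm, lying between two boxes; origin at the centre of its underside. Leave alone.
- eraser: Bystander: eraser, 28 x 58 x 13 mm, lying between two boxes; origin as above. Leave alone.
- connector: Bystander: white connector, 13 x 36 x 14 mm, between two boxes; origin as above. Leave alone.
- side_cutters: Bystander: red side cutters, 45 x 121 x 11 mm, beside the boxes at the left; origin as above. Leave alone.
- label_roll: Bystander: white label roll, 56 mm diameter, 24 mm high, behind the boxes; origin as above. Leave alone.
- brush: Bystander: black brush, 20 x 147 x 8 mm, behind the boxes; origin as above. Leave alone.
Things that resemble listed ones, but are neither listed nor needed, are in the scene too. Leave any yellow look-alike of the supply_box alone.

How it is judged:
On the way, in this order (a step that is already met when the one before it is completed fails the run):
1. the rocker is switched on (value of joint rocker above 0.3 rad), for 0.1 s.
2. the square key is in (value of joint square_key above 0.005 m), for 0.1 s.
3. the palm button is pressed down by the fingers (value of joint palm_button above 0.0055 m and contact force between the fingers and start_box above 1 N), for 0.2 s.
At the end, for the whole second after the job is handed in: Rocker beyond 0.3 of 0.4 rad, square key more than 5 of 7 mm in, round key less than 3 mm in, and the fingers hold the palm button more than 5.5 of 8 mm down with at least 1 N; the three boxes stand upright within 20 mm of where they were (all of step 3 and value of joint rocker above 0.3 rad and value of joint square_key above 0.005 m and value of joint round_key below 0.003 m and distance of each of supply_box, selector_box, start_box from where it was at the start of the episode below 0.02 m and angle between each of supply_box, selector_box, start_box's own z axis and vertical below 0.1 rad); the arm keeps its last pose, push and grip.
It fails at once if the square key is pushed in before the rocker is on (value of joint square_key above 0.003 m and value of joint rocker below 0.25 rad).
It fails at once if the palm button is pressed before the square key is in (value of joint palm_button above 0.004 m and value of joint square_key below 0.0045 m).
It fails at once if the round key is pushed in (3 mm or more) (value of joint round_key above 0.003 m).
It fails at once if a box is lifted, tipped or shoved (20 mm) (distance of any of supply_box, selector_box, start_box from where it was at the start of the episode above 0.02 m or angle between any of supply_box, selector_box, start_box's own z axis and vertical above 0.15 rad).
It fails at once if a bystander is lifted or pushed aside (20 mm) (distance of any of marker, eraser, connector, side_cutters, label_roll, brush from where it was at the start of the episode above 0.02 m).
It also fails if it takes over 48 s, if anything falls off the work surface, if the arm or the gripper's body presses on something with over 40 N, if the wrist force passes 120 N, or if a joint passes its speed limit or range.

### The arm

A 6-joint arm with a two-finger parallel gripper is mounted at the origin on a cart in front of the work surface, level with it; the furniture and walls round the work are solid. World frame = base frame: x ahead of the robot, y to its left, z up, the work surface at z = 0. Lengths are in m, angles in rad, forces in N, time in s.
With the tool pointing down it reaches from about 0.25 to 0.775 m from the base axis. Payload 4 kg.
Tool frame: the origin (TCP) lies between the finger pads; the fingertips stand ahead of it and the grasp point (between the pads) is the TCP (r.tips_ahead is the z of the fingertips in the tool frame, in m); z points along the fingers, y is the line along which they close (so a half turn about z gives the same grasp; the last joint's range is limited). The gripper opens to 85 mm and grips with 20 to 120 N. Pads are 22 mm wide; open, the fingers measure 114 mm over their backs; the gripper's body (76 mm by 85 mm) begins 54 mm behind the grasp point. The pads swing forward as they close: fully open they stand 13 mm farther back than shut.
Start: joints at [1.126, 0.087, 1.371, -0, 1.684, -0.103], TCP at [0.184, 0.518, 0.25] pointing down, gripper open.
Joint ranges: [-3.1, 3.1], [-0.76, 2.03], [0.27, 2.55], [-1.08, 4.22], [0.17, 2.65], [-2.57, 2.57]. Speed limits (rad/s): [2.79, 2.79, 3.14, 3.14, 3.14, 3.14].

### API

Orientations are given as a unit quaternion [w, x, y, z].
In Python, from station import sensors, vision, r, finder gives the robot as it stands. The module is installed in compiled form; this text tells all that it offers.
- The arm moves only by the tool carry_out, never from a script. Its argument "moves" is a list of rows, each a list of 3 entries, a list of its own where there are three numbers: the turn, a rotation vector about the tool's x, y, z in rad, then the shift along the tool's x, y, z in m, then the opening, from 0 (shut) to 1 (fully open). A call has 1 to 12 rows; each row shifts and turns the commanded pose from where the row before left it, along the tool's axes as they then stand; what a row does not reach is not made up. A row lasts 1/12 s, in which the tool goes at most 41.7 mm and 7.16 degrees, less where a joint would pass 70% of its speed; a pose out of reach is approached as far as the arm can. A call with a gripper value outside its range is refused whole. The fingers move at their own pace and stop on an object; "grip_force" is the grip in N (left out, the last holds). Time passes only in rows, so rows that do not move let the fingers close. It gives the time, the measured TCP pose, the force, the opening and the grip force at its end, in the units of the state.
- sensors.get_obs(): the state, without advancing time (a new reading comes with each control period).
- vision.camera(name): name is "scene" or "top" or "wrist"; returns a dict with "frame" (480x640x3 uint8, red, green, blue), "range_z" (480x640 float32, m along the optical axis (not along the pixel's ray), 0 where there is no reading), "camera_matrix" (3x3 intrinsics, pixels), "extrinsics" (4x4, takes a point from camera to world coordinates). Camera axes: x right, y up, looking along -z (the intrinsics and any distortion apply to the point x, -y, -z); pixel columns grow to the right and rows downward; lengths in m; the calibration is good to about 2 mm. The wrist camera is an equidistant fisheye: a pixel r from the principal point sees the ray r / f radians off the axis. A picture is of the moment at which its call begins.
- r.finish_job(): hands the job in; it is judged then, once.
Trained networks look in the newest picture that a camera, given by its name, has taken for a name from the list of things; names that differ only in an ending like _2 or _b are one class to them, and where a whole thing is asked for, a point or a joint stands for the part that bears it (a point fixed in the world has none). Each returns a list of dicts, best first, with "confidence" (0 to 1); they miss things now and then, are a little off and sometimes report something else, mostly with a low value. They report only what shows in the picture. A call takes as long as a camera call. They do not tell look-alikes from the thing itself.
- finder.recognise(camera, thing): "at" ([x, y, z] in m, in the coordinates of the camera as it stood for that picture, good to about 4 mm: the middle of the surface that is visible of it).
- finder.pinpoint(camera, thing): "at" ([x, y, z] in m, in the coordinates of the camera as it stood for that picture, good to about 4 mm: a listed point, or the origin of a listed thing).
The state is a dict: "time_s": time; "joint_pos": joint angles; "qd": joint speeds; "effort": joint torques, N m; "tcp_pos": TCP position; "orientation": TCP orientation; "contact_force": force on the tool from outside, world axes, zero at the start; "ft_torque": the same for the moment, N m; "grip_width": opening from 0.0 (shut) to 1.0 (fully open); "gripper_force": force on a finger pad.
Only numpy, scipy, OpenCV 4.12 (cv2) and the standard library are available. Lean on these libraries where they do the work, as an engineer would, in place of code of your own. Each camera call takes 0.05 s, during which the arm holds its last target. There are 200 camera calls.

## Working session

There is one attempt and no reset: what is moved stays moved. The work goes in short steps, Python scripts to look and compute and a tool call to move; the robot and the scene stay as the last step left them, time stands still between calls to the robot, and variables do not carry over. Pictures are saved under pics/ and viewed, at most 10 in all, crops included, and the job is handed in when it is done.

Besides the shell and the picture viewer there is one more tool, called after "Emit:" in YAML: its name, and indented under it one key for each argument. carry_out: Moves the arm, as the interface text tells. Its arguments: {"type":"object","properties":{"moves":{"type":"array","items":{"type":"array"}},"grip_force":{"type":"number"}},"required":["moves"]}

```bash
mkdir -p pics; cat > h.py <<'E'
import numpy as np, cv2
from station import sensors, vision, r, finder
def cam(n):
    c=vision.camera(n); return c
def w(c,p): return (c["extrinsics"]@np.r_[p,1])[:3]
def px(c,u,v,d=None):
    K=c["camera_matrix"]; z=c["range_z"][int(v),int(u)] if d is None else d
    return w(c,[(u-K[0,2])/K[0,0]*z,-(v-K[1,2])/K[1,1]*z,-z])
def pix(c,P):
    K=c["camera_matrix"]; q=np.linalg.inv(c["extrinsics"])@np.r_[P,1]
    return K[0,0]*q[0]/-q[2]+K[0,2], K[1,1]*(-q[1])/-q[2]+K[1,2]
E
python3 - <<'E'
from h import *
np.set_printoptions(precision=4,suppress=True)
print(r.tips_ahead, sensors.get_obs())
for n in("top","scene"):
    c=cam(n); cv2.imwrite(f"pics/{n}1.png",c["frame"][:,:,::-1])
    for t in["supply_box","selector_box","start_box","rocker_raised_end","square_key_top","round_key_top","palm_button_top","marker","eraser","connector"]:
        for d in finder.pinpoint(n,t)[:3]:
            P=w(c,d["at"]); print(n,t,round(d["confidence"],2),P,np.round(pix(c,P)))
E
```

```text
0.019 {'time_s': 0.0, 'joint_pos': array([ 1.1259,  0.0879,  1.3723, -0.    ,  1.6836, -0.1031]), 'qd': array([-0.0001, -0.0009, -0.0001,  0.0014,  0.0018,  0.0007]), 'effort': array([  0.0014, -35.186 , -31.3278,  -0.0001,   0.0107,   0.    ]), 'tcp_pos': array([0.1841, 0.5178, 0.2491]), 'orientation': array([-0.0003,  0.1701,  0.9854, -0.0011]), 'contact_force': array([-0.3261,  0.2322, -0.1344]), 'ft_torque': array([ 0.0263,  0.0094, -0.0204]), 'gripper_force': 0.0, 'grip_width': 0.9954129236429201}
top supply_box 0.95 [0.4798 0.2812 0.0048] [237. 321.]
top supply_box 0.92 [ 0.8398 -0.0605 -0.0026] [397. 155.]
top selector_box 0.95 [0.5175 0.0486 0.001 ] [350. 302.]
top start_box 0.75 [ 0.5132 -0.2395 -0.0017] [488. 304.]
top rocker_raised_end 0.63 [0.4954 0.2788 0.0627] [233. 312.]
top rocker_raised_end 0.55 [ 0.8238 -0.0467  0.0643] [395. 151.]
top square_key_top 0.5 [0.5199 0.0674 0.0602] [341. 299.]
top round_key_top 0.52 [0.5129 0.0179 0.0626] [366. 302.]
top palm_button_top 0.65 [ 0.5156 -0.2369  0.0712] [498. 300.]
top palm_button_top 0.31 [ 0.5806 -0.0898  0.0035] [415. 27
[... 549 characters left out ...]
r_raised_end 0.47 [0.4956 0.2727 0.0618] [231. 231.]
scene square_key_top 0.61 [0.5221 0.0736 0.0613] [287. 261.]
scene round_key_top 0.5 [ 0.6912 -0.2094  0.0001] [415. 304.]
scene round_key_top 0.44 [0.5151 0.0168 0.0601] [300. 274.]
scene round_key_top 0.25 [ 0.5817 -0.0884 -0.0016] [349. 301.]
scene palm_button_top 0.57 [ 0.5095 -0.2369  0.073 ] [377. 327.]
scene marker 0.7 [0.4993 0.1439 0.0022] [263. 270.]
scene marker 0.5 [ 0.6553 -0.0303 -0.0049] [352. 277.]
scene eraser 0.63 [ 0.4599 -0.1053  0.0048] [318. 328.]
scene connector 0.66 [ 0.4811  0.2746 -0.0036] [228. 252.]
scene connector 0.46 [ 0.5791 -0.0876  0.0004] [348. 301.]
scene connector 0.26 [0.5136 0.0171 0.0576] [299. 275.]
```

View pics/top1.png

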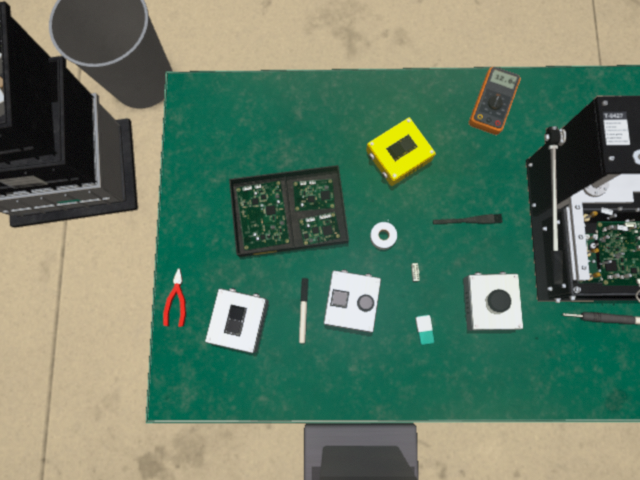

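View pics/scene1.png

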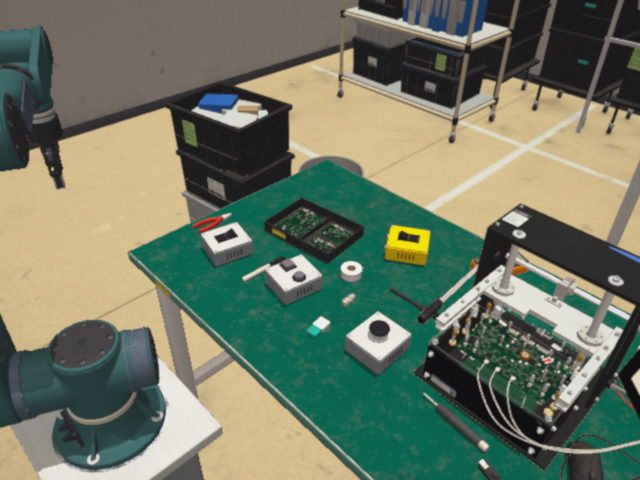

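The top picture shows the white supply box at (237,321), with its black rocker at (235,319), and a yellow look-alike at (401,150), whose rocker is at (402,147). I choose the white one. The selector is at (352,301), with the square key at (340,298) on the left and the round key at (366,302). The start box is at (495,302), with its palm button at (499,300).

Next I'll measure the box outlines and buttons from the depth data and check a close crop.

```bash
python3 - <<'E'
from h import *
np.set_printoptions(precision=4,suppress=True)
S={"supply":(.48,.278),"selector":(.516,.046),"start":(.513,-.238)}
for n in("top","scene"):
    c=cam(n); K=c["camera_matrix"]; z=c["range_z"]; v,u=np.mgrid[:480,:640]
    P=np.stack([(u-K[0,2])/K[0,0]*z,-(v-K[1,2])/K[1,1]*z,-z,np.ones_like(z)],-1)@c["extrinsics"].T
    g=c["frame"].mean(-1)
    for k,(x,y) in S.items():
        near=(np.hypot(P[...,0]-x,P[...,1]-y)<.085)&(z>0)
        m=near&(P[...,2]>.044); q=P[m][:,:2].astype(np.float32)
        rc=cv2.minAreaRect(q*1000); print(n,k,"rect",np.round(rc[0],1),np.round(rc[1],1),round(rc[2],1),"ztop",np.median(P[near&(P[...,2]>.04)&(g>170)][:,2]))
        d=near&(P[...,2]>.044)&(g<150); lab=cv2.connectedComponentsWithStats(d.astype(np.uint8))
        for i in range(1,lab[0]):
            if lab[2][i,4]>25: print("   dark",lab[2][i,4],np.round(lab[3][i]),P[lab[1]==i].mean(0)[:3],"z98",np.percentile(P[lab[1]==i][:,2],[5,50,95]), np.ptp(P[lab[1]==i][:,:2],0))
    if n=="top": cv2.imwrite("pics/crop.png",np.hstack([cv2.resize(c["frame"][a:a+80,b:b+80,::-1],(260,260),interpolation=cv2.INTER_CUBIC) for a,b in((280,197),(260,312),(260,455))]))
E
```

```text
top supply rect [479.4 276.2] [ 99.3 109.1] 77.5 ztop 0.048737502835545454
   dark 484 [235. 320.] [0.4801 0.2768 0.0539] z98 [0.0488 0.053  0.0613] [0.0588 0.0428]
top selector rect [516.7  44.1] [ 99.2 109.1] 80.1 ztop 0.0489653815781691
   dark 196 [339. 299.] [0.5206 0.0705 0.056 ] z98 [0.0479 0.0584 0.063 ] [0.0361 0.0361]
   dark 206 [365. 303.] [0.5127 0.0195 0.0565] z98 [0.0484 0.0581 0.063 ] [0.0317 0.0321]
top start rect [ 514.3 -253.9] [109.2 131.1] 1.3 ztop 0.049059779749094146
   dark 48 [554. 282.] [ 0.5424 -0.3149  0.1444] z98 [0.1355 0.1465 0.1498] [0.0177 0.0061]
   dark 456 [498. 301.] [ 0.514  -0.2362  0.0727] z98 [0.0506 0.0743 0.0773] [0.0462 0.0431]
scene supply rect [477.2 276.1] [104.5 109.9] 76.9 ztop 0.049178592117680164
   dark 178 [226. 236.] [0.4783 0.274  0.0541] z98 [0.0481 0.0532 0.0621] [0.0658 0.043 ]
   dark 28 [211. 249.] [0.4213 0.2626 0.0459] z98 [0.0441 0.0458 0.0484] [0.014 0.066]
scene selector rect [514.   42.5] [103.6 110. ] 80.5 ztop 0.04898727771660033
   dark 140 [287. 265.] [0.5168 0.066  0.0571] z98 [0.0491 0.0584 0.0628] [0.0387 0.0397]
   dark 111 [299. 277.] [0.5083 0.0141 0.0566] z98 [0.0493 0.0575 0.063 ] [0.0363 0.0334]
scene start rect [ 512.3 -254.8] [112.7 132.3] 0.5 ztop 0.04879411061521394
   dark 359 [378. 330.] [ 0.5083 -0.2425  0.0684] z98 [0.0485 0.0728 0.077 ] [0.0653 0.0488]
   dark 36 [374. 357.] [ 0.4607 -0.2747  0.0462] z98 [0.0442 0.0458 0.0491] [0.0151 0.0386]
```

View pics/crop.png

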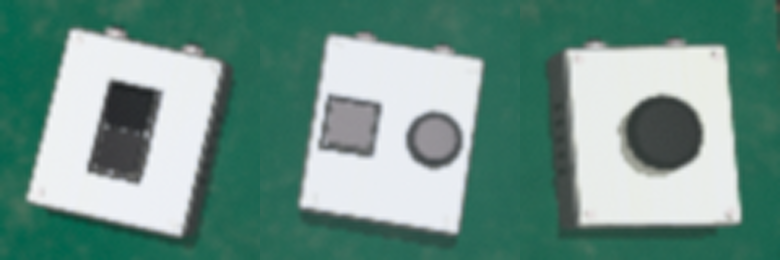

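The crop confirms the choice. The white supply box has its rocker's dark far wing at (133,100), the square key is on the left at (352,125), and the palm button is at (664,132). Top-plate height comes out at 49 mm and the footprints at 99 x 109 mm, both as given.

Planned targets:
- **Rocker raised end:** (0.497, 0.273)
- **Square key:** (0.521, 0.070)
- **Palm button:** (0.513, -0.237)

I'll shut the gripper and move over the rocker.

Emit:
carry_out:
  moves:
    - [[0, 0, -0.12], [0, 0, 0], 0]
    - [[0, 0, 0], [-0.0326, -0.0155, 0.008], 0]
    - [[0, 0, 0], [-0.0326, -0.0155, 0.008], 0]
    - [[0, 0, 0], [-0.0326, -0.0155, 0.008], 0]
    - [[0, 0, 0], [-0.0326, -0.0155, 0.008], 0]
    - [[0, 0, 0], [-0.0326, -0.0155, 0.008], 0]
    - [[0, 0, 0], [-0.0326, -0.0155, 0.008], 0]
    - [[0, 0, 0], [-0.0326, -0.0155, 0.008], 0]
    - [[0, 0, 0], [-0.0326, -0.0155, 0.008], 0]
    - [[0, 0, 0], [-0.0326, -0.0155, 0.008], 0]
    - [[0, 0, 0], [-0.0326, -0.0155, 0.008], 0]
    - [[0, 0, 0], [-0.0326, -0.0155, 0.008], 0]
  grip_force: 40

```text
time_s: 2.2
tcp_pos: [0.4979, 0.2717, 0.1621]
orientation: [0.0, 0.111, 0.994, 0.0]
contact_force: [0.2, 0.6, 0.4]
grip_width: -0.001
gripper_force: 0.0
```

```bash
cat > go.py <<'E'
import sys
from h import *
from scipy.spatial.transform import Rotation as R
np.set_printoptions(precision=4,suppress=True)
o=sensors.get_obs(); q=o["orientation"]; M=R.from_quat(np.r_[q[1:],q[0]]).as_matrix()
print(o["time_s"],o["tcp_pos"],o["contact_force"],o["grip_width"],"z axis",M[:,2],"yawx",np.degrees(np.arctan2(M[1,0],M[0,0])))
if len(sys.argv)>3: print("tool shift",M.T@(np.array(sys.argv[1:4],float)-o["tcp_pos"]))
E
python3 go.py .497 .273 .09
```

```text
2.2 [0.4979 0.2717 0.1621] [0.2202 0.6235 0.4453] -0.0011298452800320644 z axis [ 0.0004  0.0004 -1.    ] yawx 167.28287729268865
tool shift [0.0012 0.0011 0.0721]
```

Emit:
carry_out:
  moves:
    - [[0, 0, 0], [0, 0, 0.03], 0]
    - [[0, 0, 0], [0, 0, 0.03], 0]
    - [[0, 0, 0], [0, 0, 0], 0]

```text
time_s: 2.45
tcp_pos: [0.4933, 0.2705, 0.0953]
orientation: [-0.006, 0.112, 0.994, -0.003]
contact_force: [-1.1, -1.0, -1.3]
grip_width: 0.0
gripper_force: 0.0
```

```bash
python3 - <<'E'
from h import *
c=cam("wrist"); cv2.imwrite("pics/w1.png",c["frame"][:,:,::-1])
for t in("rocker_raised_end","supply_box"):
    for d in finder.pinpoint("wrist",t)[:2]: print(t,round(d["confidence"],2),np.round(w(c,d["at"]),4))
E
python3 go.py
```

```text
rocker_raised_end 0.74 [0.4962 0.2723 0.0633]
supply_box 0.57 [ 0.4826  0.2756 -0.0017]
supply_box 0.34 [0.5273 0.41   0.0006]
2.6 [0.4969 0.2734 0.1033] [0.3836 0.7758 0.6141] -0.0014583244560852954 z axis [ 0.0008  0.0005 -1.    ] yawx 167.31777982966688
```

View pics/w1.png

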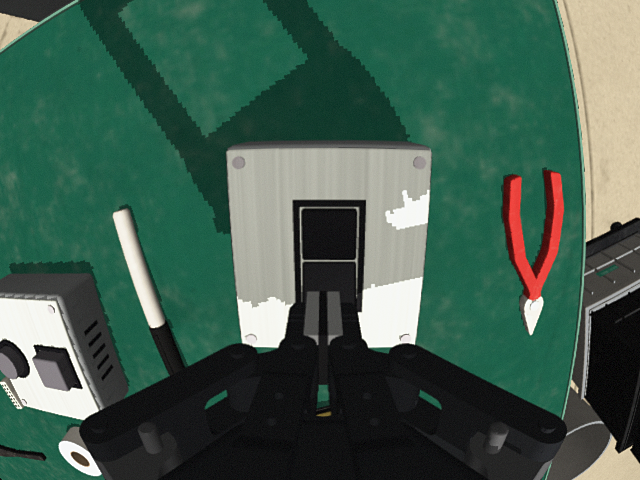

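The wrist view shows the near wing at (328,235) and the far wing from (328,270) down, with the fingertips at (325,310) centred over it. Now I'll press slowly.

Emit:
carry_out:
  moves:
    - [[0, 0, 0], [0, 0, 0.006], 0]
    - [[0, 0, 0], [0, 0, 0.006], 0]
    - [[0, 0, 0], [0, 0, 0.004], 0]
    - [[0, 0, 0], [0, 0, 0.003], 0]
    - [[0, 0, 0], [0, 0, 0.003], 0]
    - [[0, 0, 0], [0, 0, 0.003], 0]
    - [[0, 0, 0], [0, 0, 0.003], 0]
    - [[0, 0, 0], [0, 0, 0.001], 0]
    - [[0, 0, 0], [0, 0, 0], 0]
    - [[0, 0, 0], [0, 0, 0], 0]

```text
time_s: 3.43
tcp_pos: [0.4969, 0.2731, 0.0735]
orientation: [0.0, 0.111, 0.994, 0.0]
contact_force: [2.6, -0.3, 1.6]
grip_width: 0.002
gripper_force: 1.3
```

Only light force so far, so I'll go a little further until there is a firm stop.

Emit:
carry_out:
  moves:
    - [[0, 0, 0], [0, 0, 0.001], 0]
    - [[0, 0, 0], [0, 0, 0.001], 0]
    - [[0, 0, 0], [0, 0, 0], 0]
    - [[0, 0, 0], [0, 0, 0], 0]

```text
time_s: 3.77
tcp_pos: [0.497, 0.2732, 0.073]
orientation: [0.001, 0.111, 0.994, 0.0]
contact_force: [-0.5, -1.0, 8.8]
grip_width: -0.0
gripper_force: 4.3
```

Emit:
carry_out:
  moves:
    - [[0, 0, 0], [0, 0, -0.01], 0]
    - [[0, 0, 0], [0, 0, -0.02], 0]
    - [[0, 0, 0], [0, 0, -0.02], 0]
    - [[0, 0, 0], [0, 0, -0.01], 0]
    - [[0, 0, 0], [0, 0, 0], 0]
    - [[0, 0, 0], [0, 0, 0], 0]

```text
time_s: 4.27
tcp_pos: [0.4964, 0.2731, 0.1312]
orientation: [-0.0, 0.111, 0.994, 0.0]
contact_force: [-0.1, 0.3, -0.7]
grip_width: -0.001
gripper_force: 0.0
```

```bash
python3 - <<'E'
from h import *
c=cam("wrist"); cv2.imwrite("pics/w2.png",c["frame"][100:400,150:550,::-1])
c=cam("scene")
for t in("rocker_raised_end",):
    for d in finder.pinpoint("wrist",t)[:2]: print(t,round(d["confidence"],2),np.round(w(c,d["at"]),4))
K=c["camera_matrix"]; z=c["range_z"]; v,u=np.mgrid[:480,:640]
P=np.stack([(u-K[0,2])/K[0,0]*z,-(v-K[1,2])/K[1,1]*z,-z,np.ones_like(z)],-1)@c["extrinsics"].T
m=(np.hypot(P[...,0]-.479,P[...,1]-.276)<.03)&(P[...,2]>.045)&(P[...,2]<.08)&(c["frame"].mean(-1)<150)
b=(P[m][:,0]-.479)*.976-(P[m][:,1]-.276)*.216
for s in np.arange(-.03,.03,.01): k=(b>s)&(b<s+.01); print(round(s,3),k.sum(),P[m][k][:,2].mean() if k.any() else 0)
E
python3 go.py .521 .070 .12
```

```text
rocker_raised_end 0.97 [-0.0347 -0.61    0.7839]
-0.03 38 0.05724995653941232
-0.02 35 0.05585479996183472
-0.01 36 0.05315748459806728
0.0 39 0.0513160632348214
0.01 35 0.052223723183548114
0.02 20 0.05209513644021644
4.4167 [0.4956 0.2726 0.1294] [-1.1997  0.1126  0.157 ] 0.0036554518736322573 z axis [-0.0034 -0.0012 -1.    ] yawx 167.29470724421418
tool shift [-0.0694 -0.1921  0.0095]
```

View pics/w2.png

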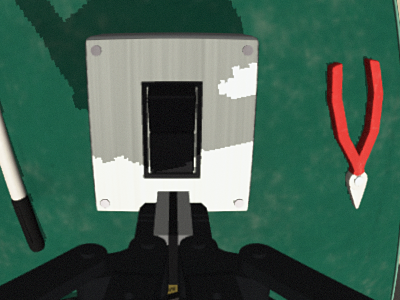

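The depth data show the near wing now stands up (57 mm) and the far wing lies level (52 mm). In the crop the whole rocker at (170,130) is in its tilted-over state, so the supply box is on. Next is the square key.

Emit:
carry_out:
  moves:
    - [[0, 0, 0], [-0.007, -0.019, 0], 0]
    - [[0, 0, 0], [-0.009, -0.025, 0], 0]
    - [[0, 0, 0], [-0.009, -0.025, 0], 0]
    - [[0, 0, 0], [-0.009, -0.025, 0], 0]
    - [[0, 0, 0], [-0.009, -0.025, 0.005], 0]
    - [[0, 0, 0], [-0.009, -0.025, 0.005], 0]
    - [[0, 0, 0], [-0.009, -0.025, 0.005], 0]
    - [[0, 0, 0], [-0.008, -0.023, 0.005], 0]
    - [[0, 0, 0], [0, 0, 0], 0]
    - [[0, 0, 0], [0, 0, 0], 0]
    - [[0, 0, 0], [0, 0, 0], 0]

```text
time_s: 5.33
tcp_pos: [0.5212, 0.0709, 0.1105]
orientation: [-0.001, 0.111, 0.994, 0.0]
contact_force: [-0.3, 0.8, -0.9]
grip_width: -0.0
gripper_force: 0.0
```

```bash
python3 - <<'E'
from h import *
c=cam("wrist"); cv2.imwrite("pics/w3.png",c["frame"][100:400,150:550,::-1])
for t in("square_key_top","round_key_top","selector_box"):
    for d in finder.pinpoint("wrist",t)[:2]: print(t,round(d["confidence"],2),np.round(w(c,d["at"]),4))
E
python3 go.py .521 .070 .086
```

```text
square_key_top 0.73 [0.5179 0.0687 0.0611]
round_key_top 0.94 [0.5131 0.0149 0.0632]
selector_box 0.72 [ 0.5181  0.0434 -0.0023]
5.5333 [0.5217 0.0715 0.1114] [-0.3021 -0.0749  0.0286] 0.004566663704655815 z axis [ 0.0002  0.0003 -1.    ] yawx 167.38334197265078
tool shift [ 0.0003 -0.0017  0.0254]
```

View pics/w3.png

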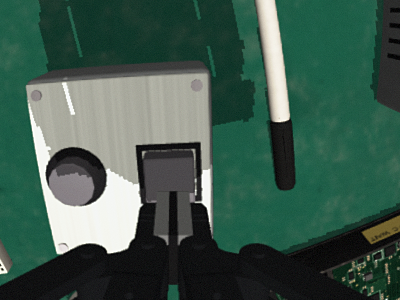

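The tips at (172,210) are lined up over the square key at (168,170), and the round key at (77,177) is well clear. Pressing.

Emit:
carry_out:
  moves:
    - [[0, 0, 0], [0.001, -0.001, 0.007], 0]
    - [[0, 0, 0], [0, 0, 0.008], 0]
    - [[0, 0, 0], [0, 0, 0.007], 0]
    - [[0, 0, 0], [0, 0, 0.004], 0]
    - [[0, 0, 0], [0, 0, 0.003], 0]
    - [[0, 0, 0], [0, 0, 0.003], 0]
    - [[0, 0, 0], [0, 0, 0.003], 0]
    - [[0, 0, 0], [0, 0, 0.002], 0]
    - [[0, 0, 0], [0, 0, 0.001], 0]
    - [[0, 0, 0], [0, 0, 0], 0]
    - [[0, 0, 0], [0, 0, 0], 0]

```text
time_s: 6.45
tcp_pos: [0.5205, 0.0698, 0.074]
orientation: [0.0, 0.111, 0.994, 0.0]
contact_force: [-3.7, 0.1, 5.2]
grip_width: -0.003
gripper_force: 2.7
```

Emit:
carry_out:
  moves:
    - [[0, 0, 0], [0, 0, 0.001], 0]
    - [[0, 0, 0], [0, 0, 0.001], 0]
    - [[0, 0, 0], [0, 0, 0], 0]
    - [[0, 0, 0], [0, 0, 0], 0]

```text
time_s: 6.78
tcp_pos: [0.5206, 0.0698, 0.0739]
orientation: [0.0, 0.111, 0.994, 0.0]
contact_force: [-6.8, 0.4, 12.6]
grip_width: 0.0
gripper_force: 6.8
```

Firm stop: the force rose to 12.6 N with no further travel. Lift and check the key depth.

Emit:
carry_out:
  moves:
    - [[0, 0, 0], [0, 0, -0.01], 0]
    - [[0, 0, 0], [0, 0, -0.02], 0]
    - [[0, 0, 0], [0, 0, -0.02], 0]
    - [[0, 0, 0], [0, 0, -0.01], 0]
    - [[0, 0, 0], [0, 0, 0], 0]
    - [[0, 0, 0], [0, 0, 0], 0]

```text
time_s: 7.28
tcp_pos: [0.5211, 0.0697, 0.1316]
orientation: [0.001, 0.111, 0.994, 0.0]
contact_force: [-0.4, 0.1, 0.1]
grip_width: -0.001
gripper_force: 0.0
```

```bash
python3 - <<'E'
from h import *
c=cam("scene"); K=c["camera_matrix"]; z=c["range_z"]; v,u=np.mgrid[:480,:640]
P=np.stack([(u-K[0,2])/K[0,0]*z,-(v-K[1,2])/K[1,1]*z,-z,np.ones_like(z)],-1)@c["extrinsics"].T
for a,b in((.521,.070),(.512,.018)):
    m=(np.hypot(P[...,0]-a,P[...,1]-b)<.01)&(P[...,2]>.045)&(P[...,2]<.08); print(m.sum(),np.percentile(P[m][:,2],[10,50,90]))
E
python3 go.py .513 -.237 .13
```

```text
32 [0.05171044 0.05391475 0.05556069]
36 [0.05885696 0.06102577 0.06312681]
7.3333 [0.5203 0.0697 0.1304] [-0.2988 -0.2838 -1.0637] -0.002638812738719078 z axis [-0.0007  0.     -1.    ] yawx 167.29002120402737
tool shift [-0.0604 -0.3008  0.0004]
```

The square key is in (54 mm) and the round key is still out (61 mm). Before moving across, I'll check how close the tall equipment beside the start box is.

```bash
python3 - <<'E'
from h import *
for n in("top","scene"):
    c=cam(n); K=c["camera_matrix"]; z=c["range_z"]; v,u=np.mgrid[:480,:640]
    P=np.stack([(u-K[0,2])/K[0,0]*z,-(v-K[1,2])/K[1,1]*z,-z,np.ones_like(z)],-1)@c["extrinsics"].T
    print(n)
    for x in np.arange(.4,.72,.04):
        print(round(x,2),[round(float(P[m][:,2].max()),2) if (m:=(z>0)&(abs(P[...,0]-x-.02)<.02)&(abs(P[...,1]-y)<.01)).any() else None for y in np.arange(-.27,-.42,-.02)])
E
```

```text
top
0.4 [0.0, 0.0, 0.0, 0.01, 0.0, 0.01, 0.0, 0.01]
0.44 [0.05, 0.05, 0.01, 0.01, 0.01, 0.0, 0.0, 0.01]
0.48 [0.07, 0.05, 0.01, 0.01, 0.02, 0.1, 0.03, 0.03]
0.52 [0.07, 0.05, 0.15, 0.15, 0.16, 0.17, 0.16, 0.17]
0.56 [0.05, 0.05, 0.16, 0.16, 0.17, 0.17, 0.16, 0.17]
0.6 [0.0, 0.01, 0.16, 0.16, 0.17, 0.17, 0.17, 0.17]
0.64 [0.01, 0.0, 0.16, 0.16, 0.17, 0.19, 0.16, 0.16]
0.68 [0.01, 0.01, 0.17, 0.31, 0.31, 0.31, 0.31, 0.17]
scene
0.4 [0.0, 0.01, 0.0, 0.0, 0.0, 0.0, 0.0, 0.0]
0.44 [0.05, 0.05, 0.0, 0.0, 0.0, 0.0, 0.0, 0.01]
0.48 [0.07, 0.05, 0.0, 0.01, 0.12, 0.12, 0.12, 0.12]
0.52 [0.05, 0.05, 0.15, 0.15, 0.16, 0.17, 0.16, 0.16]
0.56 [0.05, 0.05, 0.16, 0.16, 0.17, 0.17, 0.16, 0.17]
0.6 [0.0, 0.0, 0.16, 0.16, 0.17, 0.17, 0.17, 0.16]
0.64 [0.0, 0.0, 0.16, 0.16, 0.17, 0.19, 0.16, 0.15]
0.68 [0.01, None, 0.17, 0.3, 0.31, 0.31, 0.31, 0.3]
```

The equipment wall is at y of about -0.305 and 0.16 m high. I'll press about 6 mm to the +y side of the button centre to keep the gripper body clear.

Emit:
carry_out:
  moves:
    - [[0, 0, 0], [-0.004, -0.02, 0], 0]
    - [[0, 0, 0], [-0.006, -0.032, 0], 0]
    - [[0, 0, 0], [-0.006, -0.032, 0], 0]
    - [[0, 0, 0], [-0.006, -0.032, 0], 0]
    - [[0, 0, 0], [-0.006, -0.032, 0], 0]
    - [[0, 0, 0], [-0.006, -0.032, 0], 0]
    - [[0, 0, 0], [-0.006, -0.032, 0], 0]
    - [[0, 0, 0], [-0.005, -0.03, 0], 0]
    - [[0, 0, 0], [-0.004, -0.024, 0], 0]
    - [[0, 0, 0], [-0.003, -0.018, 0], 0]
    - [[0, 0, 0], [-0.002, -0.012, 0], 0]
    - [[0, 0, 0], [0, 0, 0], 0]

```text
time_s: 8.43
tcp_pos: [0.5074, -0.2328, 0.1299]
orientation: [-0.001, 0.112, 0.994, 0.0]
contact_force: [0.3, 0.5, -0.3]
grip_width: -0.002
gripper_force: 0.0
```

```bash
python3 - <<'E'
from h import *
c=cam("wrist"); cv2.imwrite("pics/w4.png",c["frame"][100:400,50:550,::-1])
for t in("palm_button_top","start_box"):
    for d in finder.pinpoint("wrist",t)[:2]: print(t,round(d["confidence"],2),np.round(w(c,d["at"]),4))
E
python3 go.py .509 -.231 .095
```

```text
palm_button_top 0.84 [ 0.5155 -0.2401  0.075 ]
start_box 0.97 [ 0.5134 -0.2427 -0.0011]
8.5833 [ 0.508  -0.2298  0.1306] [-0.0658 -0.3144 -0.4425] 0.0026275045223624048 z axis [-0.001   0.0015 -1.    ] yawx 167.32397360661275
tool shift [-0.0013 -0.001   0.0356]
```

View pics/w4.png

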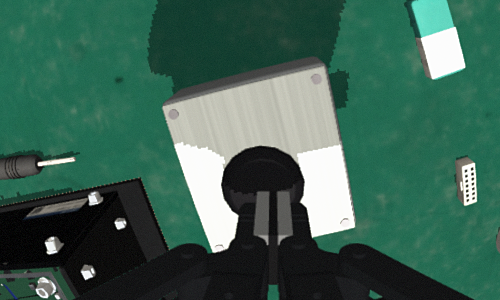

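The tips at (273,215) overlap the palm button at (262,180), and the equipment at (85,240) is clear. A small correction, then press and hold.

Emit:
carry_out:
  moves:
    - [[0, 0, 0], [-0.003, -0.003, 0.008], 0]
    - [[0, 0, 0], [-0.001, 0, 0.01], 0]
    - [[0, 0, 0], [0, 0, 0.009], 0]
    - [[0, 0, 0], [0, 0, 0.006], 0]
    - [[0, 0, 0], [0, 0, 0.003], 0]
    - [[0, 0, 0], [0, 0, 0.003], 0]
    - [[0, 0, 0], [0, 0, 0.003], 0]
    - [[0, 0, 0], [0, 0, 0.002], 0]
    - [[0, 0, 0], [0, 0, 0.001], 0]
    - [[0, 0, 0], [0, 0, 0], 0]
    - [[0, 0, 0], [0, 0, 0], 0]
    - [[0, 0, 0], [0, 0, 0], 0]

```text
time_s: 9.58
tcp_pos: [0.5114, -0.2344, 0.0872]
orientation: [0.0, 0.111, 0.994, 0.0]
contact_force: [-2.2, 2.5, 5.5]
grip_width: 0.0
gripper_force: 2.8
```

Emit:
carry_out:
  moves:
    - [[0, 0, 0], [0, 0, 0.001], 0]
    - [[0, 0, 0], [0, 0, 0.001], 0]
    - [[0, 0, 0], [0, 0, 0], 0]
    - [[0, 0, 0], [0, 0, 0], 0]
    - [[0, 0, 0], [0, 0, 0], 0]
    - [[0, 0, 0], [0, 0, 0], 0]

```text
time_s: 10.08
tcp_pos: [0.5115, -0.2345, 0.0869]
orientation: [0.001, 0.111, 0.994, 0.0]
contact_force: [-5.7, 3.7, 11.4]
grip_width: 0.0
gripper_force: 6.0
```

The button is on its firm stop (11.4 N at TCP z 0.0869) and held there. Handing in.

```bash
python3 -c "
from station import r
print(r.finish_job())"
```

```text
the job is handed in; nothing more can be done
None
```

I handed the job in at about 10 s of the 48 s allowed: rocker on, square key fully in, round key still out, and the palm button held on its stop at about 11 N; the hand-in returned no verdict.

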